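# Open the descaler's push-and-turn safety cap

## Robot

A 6-joint arm with a two-finger parallel gripper is mounted at the origin on a cart in front of the work surface, level with it; the furniture and walls round the work are solid. World frame = base frame: x ahead of the robot, y to its left, z up, the work surface at z = 0. Lengths are in m, angles in rad, forces in N, time in s.
With the tool pointing down it reaches from about 0.35 to 0.925 m from the base axis. Payload 6.4 kg.
Tool frame: the origin (TCP) lies midway between the tips of the shut fingers; the grasp point (between the pads) lies 19 mm behind it; z points along the fingers, y is the line along which they close (so a half turn about z gives the same grasp; the last joint's range is limited). The gripper opens to 94 mm and grips with 3 to 60 N. Pads are 16 mm wide; open, the fingers measure 119 mm over their backs; the gripper's body (75 mm by 177 mm) begins 78 mm behind the grasp point.
Start: joints at [1.107, 0.245, 1.558, -0, 1.339, -0.174], TCP at [0.186, 0.623, 0.205] pointing down, gripper open.
Joint ranges: [-3.13, 3.13], [-1.02, 2.26], [0.13, 2.54], [-0.95, 4.09], [0.21, 2.88], [-2.74, 2.74]. Speed limits (rad/s): [2.57, 2.57, 3.14, 3.14, 3.14, 3.14].

## Interface

Orientations are given as a unit quaternion [w, x, y, z].
In Python, from bench import env, camrig, workorder gives the robot as it stands (env), with the cameras (camrig) and the job (workorder).
- The arm moves only by the shell command python3 inch.py 'ROWS' [FORCE]. ROWS is rows parted by semicolons, their numbers by spaces, 1 to 5 of them, each of 7 numbers: the finger opening in m, then dx, dy, dz in m, then a rotation vector rx, ry, rz in rad; each row shifts and turns the commanded pose from where the row before left it, along the tool's axes as they then stand; what a row does not reach is not made up. A row lasts 1/10 s, in which the tool goes at most 0.05 m and 0.15 rad, less where a joint would pass 70% of its speed; a pose out of reach is approached as far as the arm can. The fingers move at their own pace and stop on an object; FORCE is the grip in N (left out, the last holds). Time passes only in rows, so rows that do not move let the fingers close. It prints the time, the measured TCP pose, the force, the opening and the grip force at its end.
- env.observe(): the state, without advancing time (a new reading comes with each control period).
- camrig.capture(name): name is "scene" or "top" or "wrist"; returns the picture (400x640x3 uint8, red, green, blue); there is no depth.
- camrig.get_calibration(name): a dict with "K" (3x3 intrinsics, pixels), "world_from_camera" (4x4, takes a point from camera to world coordinates). Camera axes: x right, y up, looking along -z (the intrinsics and any distortion apply to the point x, -y, -z); pixel columns grow to the right and rows downward; lengths in m; the calibration is good to about 2 mm. The wrist camera is an equidistant fisheye: a pixel r from the principal point sees the ray r / f radians off the axis. A picture is of the moment at which its call begins: read the wrist's pose just before it. get_calibration takes no time and is no camera call; for the wrist camera it gives the pose at the moment of the call.
- workorder.sign_off(): hands the job in; it is judged then, once.
The state is a dict: "time": time; "q": joint angles; "qd": joint speeds; "tau": joint torques, N m; "tool_pos": TCP position; "ee_rot": TCP orientation; "wrist_force": force on the tool from outside, world axes, zero at the start; "torque": the same for the moment, N m; "grip_width": finger opening in m; "gripper_force": force on a finger pad.
Only numpy, scipy, OpenCV 4.12 (cv2) and the standard library are available. Lean on these libraries where they do the work, as an engineer would, in place of code of your own. Each camera call takes 0.05 s, during which the arm holds its last target. There are 200 camera calls.

## Task

The coffee pot is due for descaling: open the short, wide one of the two white safety-cap bottles. Press its cap down, twist it anticlockwise while it is down until it is free, lift it off, and finish while still holding the cap upright and still, about 5 cm straight above the open mouth; do not let go of it. Leave the tall, slim bottle closed and do not shift the other things on the table.

Things in the scene. Friction and masses are not known exactly. Their poses are not given: they have to be found in the camera images.
- short_bottle: The bottle to open: white round plastic, short and wide (body 84 mm across, shoulder sloping up to 130 mm), standing fixed in a steel clamp foot (116 mm across, 34 mm high) on the table; it cannot turn or lift. Origin: centre of the foot's underside, on the table; z up. Neck 30 mm across (42 mm over its lugs), rim at z = 158 mm; the top of the locked cap at z = 170 mm.
- short_cap: Round grey ribbed push-and-turn safety cap, 54 mm across, 27 mm high, about 50 g, locked on the short bottle at the start, 143 mm above the bottle's origin. Origin: centre of its underside (open end); z up; when locked its x axis points as the bottle's x. Grip it round its ribbed side at any yaw. Three ledges inside it sit under three lugs of the neck; 1.5 mm sideways play.
- short_cap_top (a point): Centre of the cap's top, where it is pushed. A spring holds it up with 3 N and teeth block turning. Press it 4 to 6 mm down (6 to 8 N; bottoms at 6 mm; 20 N does no harm) and, holding it down, turn it anticlockwise from above: free from 40 to 80 degrees (best 60), where a stop ends the turn. Clockwise is blocked. Then it lifts straight off.
- short_bottle_mouth (a point): Centre of the short bottle's neck rim, on its axis, 158 mm above the table; z up. With the cap off, the stopper stands 9 mm above it.
- tall_bottle: The bottle to leave alone: same white plastic, tall and slim (body 62 mm across, shoulder top at 172 mm, top of the cap at 212 mm), fixed in a clamp foot 94 mm across. Origin: centre of the foot's underside; z up.
- tall_cap: The same kind of cap, locked on the tall bottle, its origin 185 mm above that bottle's origin; to be left on.
- coffee_pot: Aluminium stove-top coffee pot with black handle, 98 x 155 x 174 mm; origin at the centre of its underside. A bystander at the back of the table.
- prep_bowl_1: Steel prep bowl, 125 mm across, 47 mm high; origin at the centre of its underside. A bystander.
- bench_scraper: Steel dough scraper with black handle lying flat, 100 x 150 x 22 mm; origin at the centre of its underside. A bystander near the robot.
- red_cap_jar: Glass jar with a twist lid, 84 mm across, 109 mm high; origin at the centre of its underside. A bystander.

How it is judged:
On the way, in this order (a step that is already met when the one before it is completed fails the run):
1. the short bottle's cap is pressed down (at least 3.2 mm) by the fingers (z of short_cap in the frame of short_bottle below 0.1398 m and contact force between the fingers and short_cap above 1 N), for 0.1 s.
2. the cap is turned free (more than 34 degrees) while on the neck (angle between the x axis of short_cap and the x axis of short_bottle, either way round above 0.6 rad and z of short_cap in the frame of short_bottle below 0.152 m), for 0.1 s.
At the end, for the whole second after the job is handed in: The gripper holds the short bottle's cap in the air: its underside 20 to 120 mm above the neck rim and within 30 mm of the bottle's axis, tilted less than 0.25 rad, still (under 20 mm/s), gripped by the fingers and not touching the bottle; the tall bottle's cap is still on (z of short_cap in the frame of short_bottle between 0.178 and 0.278 m and horizontal distance between short_cap and short_bottle_mouth below 0.03 m and angle between short_cap's own z axis and vertical below 0.25 rad and linear speed of short_cap below 0.02 m/s and contact force between the fingers and short_cap above 1 N and contact force between short_cap and short_bottle below 0.05 N and z of tall_cap in the frame of tall_bottle below 0.19 m); the arm keeps its last pose, push and grip.
It fails at once if the tall bottle's cap is pressed, lifted or shifted by more than 6 mm (distance of tall_cap from where it was at the start of the episode above 0.006 m).
It fails at once if the coffee pot is shifted by more than 30 mm (distance of coffee_pot from where it was at the start of the episode above 0.03 m).
It fails at once if the prep bowl is shifted by more than 30 mm (distance of prep_bowl_1 from where it was at the start of the episode above 0.03 m).
It fails at once if the bench scraper is shifted by more than 30 mm (distance of bench_scraper from where it was at the start of the episode above 0.03 m).
It fails at once if the jar is shifted by more than 30 mm (distance of red_cap_jar from where it was at the start of the episode above 0.03 m).
It also fails if it takes over 32 s, if anything falls off the work surface, if the arm or the gripper's body presses on something with over 40 N, if the wrist force passes 120 N, or if a joint passes its speed limit or range.

## Working session

There is one attempt and no reset: what is moved stays moved. The work goes in short steps, Python scripts to look and compute and a shell command to move; the robot and the scene stay as the last step left them, time stands still between calls to the robot, and variables do not carry over. Pictures are saved under pics/ and viewed, at most 10 in all, crops included, and the job is handed in when it is done.

```bash
mkdir -p pics; ls; python3 - <<'E'
from bench import env, camrig, workorder
import cv2,numpy as np
for n in("scene","top"):
    im=camrig.capture(n); cv2.imwrite(f"pics/{n}0.png",im[:,:,::-1])
    c=camrig.get_calibration(n); print(n,c)
print(env.observe())
E
```

```text
bench.py
inch.py
pics
scene {'K': array([[367.22505306,   0.        , 324.84243587],
       [  0.        , 367.22505306, 193.53307415],
       [  0.        ,   0.        ,   1.        ]]), 'world_from_camera': array([[-0.68167902,  0.54459349, -0.48860172,  0.1217301 ],
       [-0.73154616, -0.49600048,  0.467786  ,  0.43687896],
       [ 0.01240653,  0.67631461,  0.7365084 ,  0.85137948],
       [ 0.        ,  0.        ,  0.        ,  1.        ]])}
top {'K': array([[446.27561295,   0.        , 321.88171153],
       [  0.        , 446.27561295, 193.8928269 ],
       [  0.        ,   0.        ,   1.        ]]), 'world_from_camera': array([[-0.18931599,  0.91374749, -0.35947875,  0.16151063],
       [-0.98189167, -0.17357981,  0.07588675,  0.05915064],
       [ 0.00694307,  0.36733577,  0.93006249,  1.2858464 ],
       [ 0.        ,  0.        ,  0.        ,  1.        ]])}
{'time': 0.1, 'q': array([ 1.10690609e+00,  2.45716745e-01,  1.55888784e+00,  7.46122331e-06,
        1.33869649e+00, -1.74120208e-01]), 'qd': array([-0.0014614 , -0.00246961, -0.0019574 ,  0.00022267,  0.00083854,
        0.00091046]), 'tau': array([ 8.87075694e-04, -4.16909266e+01, -3.15527737e+01,  6.86601433e-02,
        3.08935647e-02, -5.07752441e-05]), 'tool_pos': array([0.18548557, 0.62240993, 0.20447543]), 'ee_rot': array([-2.71346393e-04,  1.44379447e-01,  9.89522029e-01, -8.09976488e-04]), 'wrist_force': array([ 1.02051796,  0.5512779 , -0.07307972]), 'torque': array([ 0.00572393,  0.01715884, -0.01556223]), 'gripper_force': 0.0, 'grip_width': 0.09410195055452754}
```

View pics/scene0.png

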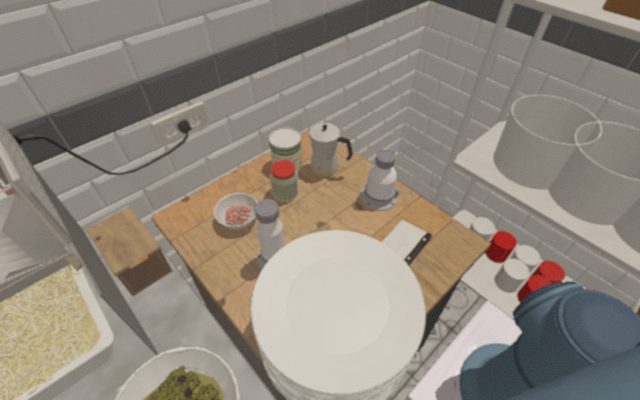

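View pics/top0.png

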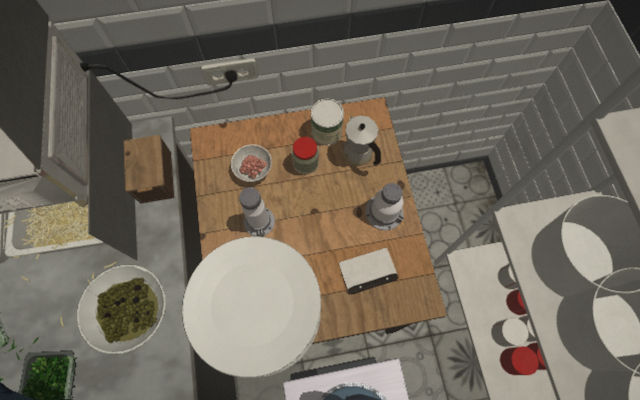

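The scene picture shows the short bottle's grey cap near (384,158) and the tall one's near (266,210). In the top picture they are near (392,193) and (250,197). A large white round object hangs in front of both cameras, so I'll triangulate that too.

```bash
cat > h.py <<'E'
import numpy as np,cv2
def ray(c,u,v):
    K,T=c["K"],c["world_from_camera"]
    d=np.array([(u-K[0,2])/K[0,0],-(v-K[1,2])/K[1,1],-1]);d=T[:3,:3]@d
    return T[:3,3],d/np.linalg.norm(d)
def plane(c,u,v,z):
    o,d=ray(c,u,v);return o+d*(z-o[2])/d[2]
def tri(r1,r2):
    (a,d),(b,e)=r1,r2
    s=np.linalg.lstsq(np.c_[d,-e],b-a,rcond=None)[0]
    p,q=a+s[0]*d,b+s[1]*e;return (p+q)/2,np.linalg.norm(p-q)
E
python3 - <<'E'
from bench import env, camrig, workorder
from h import *
S,T=camrig.get_calibration("scene"),camrig.get_calibration("top")
for n,a,b in[("short",(385,156),(393,190)),("tall",(266,207),(249,194)),("disc",(338,310),(252,305)),("pot",(324,127),(362,127)),("jar",(284,170),(305,148)),("scr",(417,248),(371,286))]:
    print(n,tri(ray(S,*a),ray(T,*b)))
s=cv2.imread("pics/scene0.png")[130:220,340:430];t=cv2.imread("pics/top0.png")[160:250,345:435]
cv2.imwrite("pics/crop.png",cv2.resize(np.hstack([s,t]),None,fx=4.4,fy=4.4,interpolation=cv2.INTER_CUBIC))
E
```

```text
short (array([ 0.57079543, -0.22505672,  0.1613537 ]), np.float64(0.000815983839150334))
tall (array([0.61248529, 0.15625111, 0.20557134]), np.float64(0.0034669906182090665))
disc (array([0.33714067, 0.19184456, 0.15779064]), np.float64(0.00552273504258022))
pot (array([ 0.77690262, -0.18369188,  0.16634109]), np.float64(0.0031513738883055266))
jar (array([ 0.77364742, -0.01677949,  0.09740343]), np.float64(0.0023984719917467556))
scr (array([ 0.34908978, -0.12349884,  0.04331756]), np.float64(0.004243827261769231))
```

View pics/crop.png

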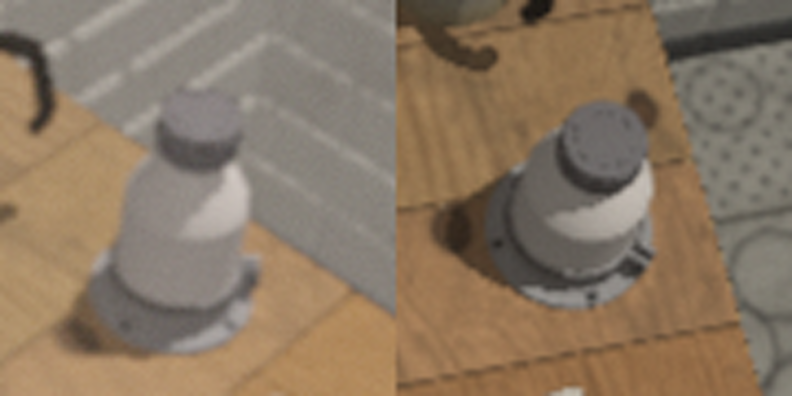

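The crop puts the centre of the short cap's top at about (386.4,156.8) in the scene view and (392.3,191.4) in the top view. Next I'll refine that, check clearances (wall, white pot), and raise the tool.

```bash
python3 inch.py '0.094 0 0 -0.05 0 0 0;0.094 0 0 -0.05 0 0 0;0.094 0 0 -0.05 0 0 0;0.094 0 0 -0.01 0 0 0' 
python3 - <<'E'
from bench import env, camrig, workorder
from h import *
S,T=camrig.get_calibration("scene"),camrig.get_calibration("top")
print("cap",tri(ray(S,386.4,156.8),ray(T,392.3,191.4)))
for p in[(386.4,156.8)]:print(plane(S,*p,.17))
print(plane(T,392.3,191.4,.17))
print("foot T",plane(T,345+(570-396)/4.4,160+235/4.4,.034),"S",plane(S,340+173/4.4,130+280/4.4,.034))
for p in[(420,200),(443,315),(390,100),(192,128)]:print("edge",plane(T,*p,0))
for u in(184,320):print("disc x",plane(T,u,305,.158))
o=env.observe();print(o["tool_pos"],o["ee_rot"])
E
```

```text
time: 0.5
tool_pos: [0.1865, 0.6247, 0.3734]
ee_rot: [0.002, 0.144, 0.99, 0.006]
wrist_force: [0.4, 0.8, 0.5]
grip_width: 0.0943
gripper_force: 0.0
cap (array([ 0.56463495, -0.22154338,  0.16522615]), np.float64(0.0031028411431329927))
[ 0.55992809 -0.21716563  0.17      ]
[ 0.56444447 -0.21988472  0.17      ]
foot T [ 0.54950285 -0.21391744  0.034     ] S [ 0.55255034 -0.20398924  0.034     ]
edge [ 0.58208737 -0.33944225  0.        ]
edge [ 0.23673557 -0.3102232   0.        ]
edge [ 0.9508275  -0.33681548  0.        ]
edge [0.966392   0.32903348 0.        ]
disc x [0.37137541 0.3573958  0.158     ]
disc x [0.30811364 0.02765045 0.158     ]
[0.18652053 0.62468693 0.3733725 ] [0.00178711 0.14434905 0.98950985 0.00551437]
```

```bash
R='python3 inch.py'
python3 inch.py '0.094 -0.03 -0.035 0 0 0 0;0.094 -0.03 -0.035 0 0 0 0;0.094 -0.03 -0.035 0 0 0 0;0.094 -0.03 -0.035 0 0 0 0;0.094 -0.03 -0.035 0 0 0 0' | sed -n 2p
python3 inch.py '0.094 -0.03 -0.035 0 0 0 0;0.094 -0.03 -0.035 0 0 0 0;0.094 -0.03 -0.035 0 0 0 0;0.094 -0.03 -0.035 0 0 0 0;0.094 -0.03 -0.035 0 0 0 0' | sed -n 2p
python3 inch.py '0.094 -0.03 -0.035 0 0 0 0;0.094 -0.03 -0.035 0 0 0 0;0.094 -0.03 -0.035 0 0 0 0;0.094 -0.03 -0.035 0 0 0 0;0.094 0 0 0 0 0 0'
python3 - <<'E'
from bench import env, camrig, workorder
import cv2
print(camrig.get_calibration("wrist"));cv2.imwrite("pics/w1.png",camrig.capture("wrist")[:,:,::-1])
E
```

```text
tool_pos: [0.2795, 0.4104, 0.3641]
tool_pos: [0.3732, 0.2, 0.3644]
time: 2.0
tool_pos: [0.4489, 0.0294, 0.3636]
ee_rot: [-0.002, 0.148, 0.989, -0.0]
wrist_force: [-0.2, 0.5, -0.2]
grip_width: 0.094
gripper_force: 0.0
{'K': array([[309.70691629,   0.        , 324.83100953],
       [  0.        , 309.70691629, 197.27004113],
       [  0.        ,   0.        ,   1.        ]]), 'world_from_camera': array([[ 2.91647841e-01, -9.28137027e-01, -2.31307577e-01,
         3.81853546e-01],
       [ 9.56525645e-01,  2.82871557e-01,  7.10096642e-02,
         5.14450430e-02],
       [-4.76364178e-04, -2.41961445e-01,  9.70285748e-01,
         5.43760653e-01],
       [ 0.00000000e+00,  0.00000000e+00,  0.00000000e+00,
         1.00000000e+00]])}
```

View pics/w1.png

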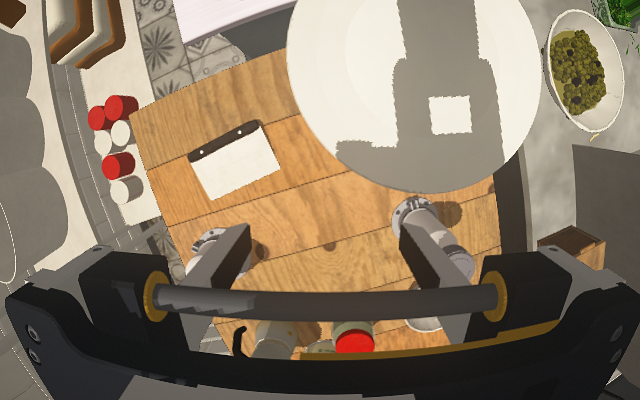

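The wrist view shows the gripper clear of everything. The short bottle's foot is at about (215,240), and its cap is hidden behind the left finger. I'll rotate clockwise to yaw −30°, then move over the cap.

```bash
python3 inch.py '0.094 0 0 0 0 0 0.15;0.094 0 0 0 0 0 0.15;0.094 0 0 0 0 0 0.15;0.094 0 0 0 0 0 0.15;0.094 0 0 0 0 0 0.15' | sed -n 2,3p
python3 inch.py '0.094 0 0 0 0 0 0.15;0.094 0 0 0 0 0 0.15;0.094 0 0 0 0 0 0.15;0.094 0 0 0 0 0 0.15;0.094 0 0 0 0 0 0.15' | sed -n 2,3p
python3 inch.py '0.094 0 0 0 0 0 0.15;0.094 0 0 0 0 0 0.15;0.094 0 0 0 0 0 0;0.094 0 0 0 0 0 0' | sed -n 1,3p
cat >> h.py <<'E'
from scipy.spatial.transform import Rotation as Rn
def rot(o): w,x,y,z=o["ee_rot"];return Rn.from_quat([x,y,z,w]).as_matrix()
def tooldelta(o,tgt): return rot(o).T@(np.array(tgt)-o["tool_pos"])
def wray(c,u,v):
    K,T=c["K"],c["world_from_camera"];a,b=u-K[0,2],v-K[1,2];r=np.hypot(a,b);t=r/K[0,0]
    d=T[:3,:3]@np.array([np.sin(t)*a/r,-np.sin(t)*b/r,-np.cos(t)]);return T[:3,3],d
def wproj(c,p):
    K,T=c["K"],c["world_from_camera"];q=T[:3,:3].T@(np.array(p)-T[:3,3]);q=q*[1,-1,-1]
    h=np.hypot(q[0],q[1]);t=np.arctan2(h,q[2]);return K[:2,2]+K[0,0]*t*q[:2]/h
E
python3 - <<'E'
from bench import env, camrig, workorder
from h import *
o=env.observe();print(rot(o).round(4),tooldelta(o,[.562,-.219,.33]),o["q"])
E
```

```text
tool_pos: [0.4475, 0.0349, 0.3648]
ee_rot: [-0.001, 0.499, 0.867, -0.0]
tool_pos: [0.4475, 0.0349, 0.3649]
ee_rot: [-0.0, 0.781, 0.624, -0.0]
time: 3.45
tool_pos: [0.4478, 0.0343, 0.3651]
ee_rot: [-0.0, 0.864, 0.504, -0.0]
[[ 4.920e-01  8.706e-01 -5.000e-04]
 [ 8.706e-01 -4.920e-01  3.000e-04]
 [-0.000e+00 -6.000e-04 -1.000e+00]] [-0.16434075  0.22404767  0.03497135] [-1.77098653e-01 -3.32861329e-01  1.83168335e+00  1.81700382e-04
  1.64331138e+00  3.37280476e-01]
```

```bash
python3 inch.py '0.094 -0.028 0.037 0.006 0 0 0;0.094 -0.028 0.037 0.006 0 0 0;0.094 -0.027 0.037 0.006 0 0 0;0.094 -0.027 0.037 0.006 0 0 0;0.094 -0.027 0.037 0.006 0 0 0' | sed -n 2p
python3 inch.py '0.094 -0.027 0.038 0.005 0 0 0;0.094 0 0 0 0 0 0;0.094 0 0 0 0 0 0'
python3 - <<'E'
from bench import env, camrig, workorder
from h import *
c=camrig.get_calibration("wrist");im=camrig.capture("wrist")[:,:,::-1].copy();np.save("pics/w2",im)
print(wproj(c,[.562,-.219,.17]),c["world_from_camera"][:3,3]);cv2.imwrite("pics/w2.png",im)
E
```

```text
tool_pos: [0.5414, -0.1786, 0.335]
time: 4.25
tool_pos: [0.5604, -0.2197, 0.3294]
ee_rot: [-0.001, 0.865, 0.502, -0.0]
wrist_force: [-1.2, 1.1, -0.3]
grip_width: 0.094
gripper_force: 0.0
[326.51766026 184.46830954] [ 0.5958664  -0.15721821  0.50941502]
```

View pics/w2.png

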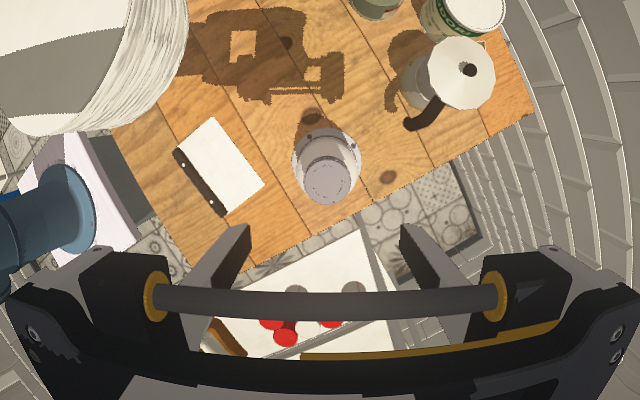

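The wrist view shows the short cap's top centred near (326,183), as predicted. I'll move down 8 cm for a second wrist view and measure the cap in both.

```bash
python3 inch.py '0.094 0 0 0.04 0 0 0;0.094 0 0 0.04 0 0 0;0.094 0 0 0 0 0 0;0.094 0 0 0 0 0 0'|sed -n 1,2p
python3 - <<'E'
from bench import env, camrig, workorder
from h import *
import json
c=camrig.get_calibration("wrist");im=camrig.capture("wrist")[:,:,::-1].copy();np.save("pics/w3",im)
json.dump(c["world_from_camera"].tolist(),open("c3.json","w"))
p=wproj(c,[.562,-.219,.17]);print(p,c["world_from_camera"][:3].round(5).tolist());u,v=p.astype(int);print(u,v)
a=np.load("pics/w2.npy")[140:220,280:370]
b=im[v-60:v+60,u-67:u+68]
cv2.imwrite("pics/crop2.png",np.hstack([cv2.resize(a,(400,356),interpolation=2),cv2.resize(b,(400,356),interpolation=2)]))
E
```

```text
time: 4.7
tool_pos: [0.5605, -0.2185, 0.2516]
[327.12320261 203.72740617] [[0.8697, 0.47874, 0.1201, 0.59552], [-0.49357, 0.84341, 0.21222, -0.1557], [0.0003, -0.24385, 0.96981, 0.43157]]
327 203
```

View pics/crop2.png

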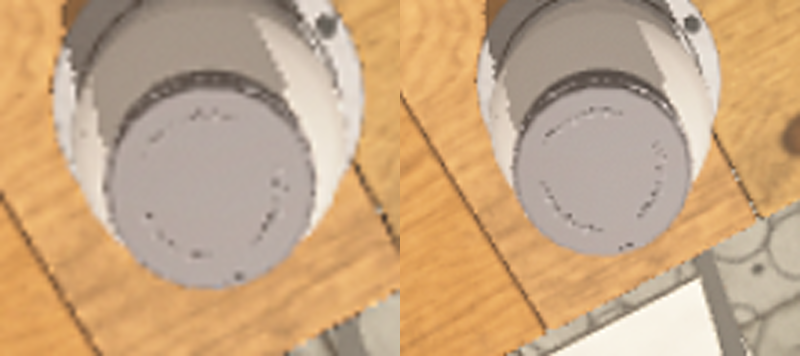

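In the crops the cap's top disc is centred at (327.0,181.8) in the higher view and (327.9,200.0) in the lower one.

```bash
python3 - <<'E'
from bench import env, camrig, workorder
from h import *
c=camrig.get_calibration("wrist");o=env.observe()
c2=dict(c);T=c["world_from_camera"].copy();T[:3,3]=[.5958664,-.15721821,.50941502];c2["world_from_camera"]=T
r2,r3=wray(c2,327.0,181.8),wray(c,327.9,200.0)
print(tri(r2,r3))
for a,d in(r2,r3):print(a+d*(.17-a[2])/d[2])
S=camrig.get_calibration("scene");print(tri(r3,ray(S,386.4,156.8)))
print(o["tool_pos"],rot(o)[:,2])
E
```

```text
(array([ 0.56560015, -0.21722994,  0.1723474 ]), np.float64(0.0004961774888619191))
[ 0.56561248 -0.21776025  0.17      ]
[ 0.56510392 -0.21766697  0.17      ]
(array([ 0.56350947, -0.21985885,  0.16567747]), np.float64(0.0031170184747728873))
[ 0.56134866 -0.21924794  0.25322525] [ 0.00307741 -0.00181435 -0.99999362]
```

```bash
python3 inch.py '0.094 0.003 0.003 0.04 0 0 0;0.094 0 0 0.04 0 0 0;0.094 0 0 0.025 0 0 0;0.094 0 0 0 0 0 0;0.094 0 0 0 0 0 0'
python3 - <<'E'
from bench import env, camrig, workorder
from h import *
o=env.observe();print(o["tool_pos"],tooldelta(o,[.565,-.2176,.146]))
c=camrig.get_calibration("wrist");print(wproj(c,[.565,-.2176,.17]));cv2.imwrite("pics/w4.png",camrig.capture("wrist")[:,:,::-1])
E
```

```text
time: 5.25
tool_pos: [0.5661, -0.2192, 0.1484]
ee_rot: [0.002, 0.865, 0.502, 0.001]
wrist_force: [0.5, -0.0, 0.8]
grip_width: 0.0939
gripper_force: 0.0
[ 0.56610345 -0.21922815  0.14842137] [ 0.00086747 -0.00177515  0.00241409]
[322.72421134 251.55450299]
```

View pics/w4.png

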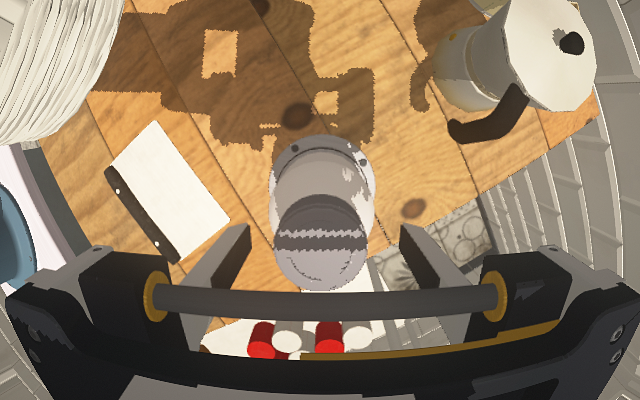

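The cap sits between the fingers at about (321,245), nearly centred. I'll make a small trim and close.

```bash
python3 inch.py '0.094 0 -0.002 0.003 0 0 0;0.07 0 0 0 0 0 0;0.05 0 0 0 0 0 0;0.04 0 0 0 0 0 0;0.04 0 0 0 0 0 0' 45
python3 inch.py '0.04 0 0 0 0 0 0;0.04 0 0 0 0 0 0;0.04 0 0 0 0 0 0;0.04 0 0 0 0 0 0'
```

```text
time: 5.8
tool_pos: [0.5629, -0.2176, 0.1426]
ee_rot: [0.0, 0.865, 0.502, 0.0]
wrist_force: [-0.3, 0.9, 0.0]
grip_width: 0.066
gripper_force: 0.0
time: 6.2
tool_pos: [0.5631, -0.2178, 0.1425]
ee_rot: [0.0, 0.865, 0.502, 0.0]
wrist_force: [2.1, -0.8, -0.8]
grip_width: 0.0537
gripper_force: 45.0
```

```bash
python3 inch.py '0.04 0 0 0.002 0 0 0;0.04 0 0 0.002 0 0 0;0.04 0 0 0.001 0 0 0;0.04 0 0 0 0 0 0;0.04 0 0 0 0 0 0'
```

```text
time: 6.7
tool_pos: [0.5631, -0.2177, 0.1383]
ee_rot: [0.0, 0.865, 0.502, 0.0]
wrist_force: [-1.9, -0.2, 5.9]
grip_width: 0.0537
gripper_force: 45.0
```

```bash
python3 inch.py '0.04 0 0 0.001 0 0 0;0.04 0 0 0 0 0 0;0.04 0 0 0 0 0 -0.08;0.04 0 0 0 0 0 -0.1;0.04 0 0 0 0 0 0'
python3 - <<'E'
from bench import env, camrig, workorder
o=env.observe();print(o["torque"],o["tool_pos"])
E
```

```text
time: 7.2
tool_pos: [0.5635, -0.218, 0.1377]
ee_rot: [0.001, 0.816, 0.578, 0.0]
wrist_force: [0.1, 0.1, 5.7]
grip_width: 0.0538
gripper_force: 45.0
[-0.04578592  0.1911367  -0.00372001] [ 0.56347816 -0.21795614  0.13768159]
```

```bash
python3 inch.py '0.04 0 0 0 0 0 -0.12;0.04 0 0 0 0 0 -0.12;0.04 0 0 0 0 0 -0.12;0.04 0 0 0 0 0 -0.12;0.04 0 0 0 0 0 -0.12'
python3 inch.py '0.04 0 0 0 0 0 -0.12;0.04 0 0 0 0 0 -0.13;0.04 0 0 0 0 0 0;0.04 0 0 0 0 0 0'
python3 - <<'E'
from bench import env, camrig, workorder
import numpy as np
o=env.observe();print(o["torque"],o["tool_pos"],o["ee_rot"],2*(np.arctan2(.502,.865)-np.arctan2(o["ee_rot"][2],o["ee_rot"][1])))
E
```

```text
time: 7.7
tool_pos: [0.5636, -0.218, 0.1377]
ee_rot: [0.001, 0.607, 0.795, 0.0]
wrist_force: [-0.5, -0.3, 6.6]
grip_width: 0.0533
gripper_force: 45.0
time: 8.1
tool_pos: [0.5636, -0.218, 0.1377]
ee_rot: [0.001, 0.505, 0.863, -0.0]
wrist_force: [0.0, -1.0, 6.4]
grip_width: 0.0535
gripper_force: 45.0
[-0.03417176  0.09281271 -0.02279782] [ 0.56359157 -0.21799171  0.13770549] [ 1.05421262e-03  5.05357105e-01  8.62909662e-01 -2.65605541e-05] -1.0303139497854716
```

```bash
python3 inch.py '0.04 0 0 -0.005 0 0 0;0.04 0 0 -0.005 0 0 0;0.04 0 0 -0.005 0 0 0;0.04 0 0 0 0 0 0'
python3 - <<'E'
from bench import env, camrig, workorder
o=env.observe();print(o["torque"],o["tool_pos"])
E
```

```text
time: 8.5
tool_pos: [0.5626, -0.2174, 0.1515]
ee_rot: [-0.0, 0.505, 0.863, 0.0]
wrist_force: [0.7, 0.2, -0.2]
grip_width: 0.0534
gripper_force: 45.0
[-0.04298655  0.01147327  0.01243402] [ 0.5626452  -0.21742098  0.15154266]
```

```bash
python3 inch.py '0.04 0 0 -0.015 0 0 0;0.04 0 0 -0.015 0 0 0;0.04 0 0 -0.015 0 0 0;0.04 0 0 -0.011 0 0 0;0.04 0 0 0 0 0 0'
python3 inch.py '0.04 0 0 0 0 0 0;0.04 0 0 0 0 0 0;0.04 0 0 0 0 0 0'
python3 - <<'E'
from bench import env, camrig, workorder
from h import *
S=camrig.capture("scene")[:,:,::-1];W=camrig.capture("wrist")[:,:,::-1]
cv2.imwrite("pics/f.png",np.hstack([cv2.resize(S[90:230,300:440],(400,400)),W[:,120:520]]))
E
```

```text
time: 9.0
tool_pos: [0.564, -0.2183, 0.2105]
ee_rot: [0.002, 0.505, 0.863, -0.0]
wrist_force: [0.6, -0.2, -0.5]
grip_width: 0.0536
gripper_force: 45.0
time: 9.3
tool_pos: [0.5624, -0.2173, 0.2065]
ee_rot: [-0.001, 0.505, 0.863, 0.0]
wrist_force: [1.0, 0.6, -0.6]
grip_width: 0.0536
gripper_force: 45.0
```

View pics/f.png

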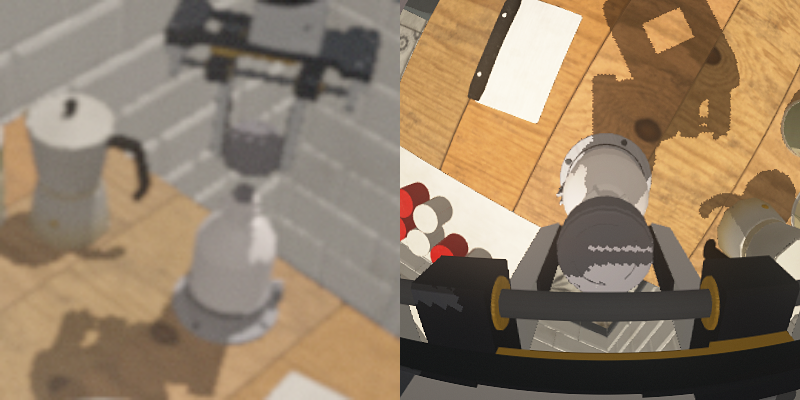

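The left half (scene view) shows the cap held between the fingers at about (255,150), upright above the open neck at (243,195). The right half (wrist view) also shows it between the pads, so I'm handing in.

```bash
python3 inch.py '0.04 0 0 0 0 0 0;0.04 0 0 0 0 0 0;0.04 0 0 0 0 0 0'|sed -n 1,2p
python3 -c "
from bench import env, camrig, workorder
print(workorder.sign_off())"
```

```text
time: 9.7
tool_pos: [0.5628, -0.2176, 0.2074]
the job is handed in; nothing more can be done
None
```

The short bottle is open: its cap was pressed down, turned about 59° anticlockwise and lifted off, and the gripper is holding it upright and still about 5 cm above the mouth; the job is handed in (no verdict shown).

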